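Fit the rotor on the small centrifuge

TASK

Take the orange transport cap off the drive shaft of the small centrifuge and put it in the grey tray. Then fit the blue rotor on the shaft, its D-shaped bore matched to the shaft's flat so that it sits fully home and level, and let go. Leave the other things on the bench where they are.

Things in the scene. Friction and masses are not known exactly. Their poses are not given: they have to be found in the camera images.
- centrifuge: small white bench centrifuge, fixed, 210 (x) x 190 (y) mm, its top face 85 mm above the table. A round well in the top, 125 mm across and 20 mm deep, holds the spindle at its centre. A clear lid stands open beyond its +x edge, 20 degrees up from level, to 250 mm from the centre and 155 mm high. Origin: centre of the underside, on the spindle's axis
- shaft_top (a point): centre of the top of the steel D-shaft, 111 mm above the table; z up, x turns with the shaft. Shaft 20 mm across with one flat, 6 mm from the axis, on the +x side; its top 5 mm taper to 0.6 of the size. It stands 36 mm above the shoulder. It turns stiffly (0.06 N m) and stays where it is left. At the start the cap hides it
- shoulder (a point): centre of the round shoulder that the rotor rests on, 36 mm below shaft_top, axes as shaft_top: 30 mm across, 6 mm high, on a dark drive plate 80 mm across and 4 mm thick on the well's floor. A white line on the plate points to the shaft's flat (+x). Shaft, shoulder and plate turn as one
- cap: orange transport cap, a loose upside-down cup of 35 g or so, 44 mm across and 51 mm high, open below, 36 mm inside, 46 mm deep; at the start it stands upright on the drive plate over the shaft, not fastened. Origin: centre of its open lower rim; z up to its closed top
- cap_center (a point): middle of the cap, 25.5 mm above its lower rim
- tray: open grey tray, fixed, 180 (x) x 150 (y) mm outside, 35 mm high, walls and floor 4 mm, empty at the start; it is on either side. Origin: centre of its underside
- rotor: blue rotor, loose, about 0.2 kg, lying level on the table: a disc 96 mm across, 16 mm thick, with a grip block on top. Origin: centre of the underside, on the bore's axis; z up. Through bore: a D, 23 mm across, its flat 7.5 mm from the axis on the +x side, chamfered 3 mm below. White lines on disc and block point to +x. Turned wrong it stays up on the shaft's top
- rotor_grip (a point): middle of the top of the rotor's grip block, 50 mm above the underside, axes as the rotor; the block is 46 mm (x) by 34 mm (y) and 34 mm high above the disc, the bore opens in its top
- orange_rack: bystander, loose: orange tube rack, 100 x 200 mm, standing, 98 mm high with its tubes. Origin: centre of the underside
- white_rack: bystander, loose: white tube rack, 100 x 200 mm, 98 mm high with its tubes. Origin: centre of the underside
- sanitizer: bystander, loose: clear pump bottle, 64 mm across, 178 mm high. Origin: centre of the underside
- phone: bystander, loose: white phone with black screen lying flat, 70 x 145 x 8 mm. Origin: centre of the underside
- tape_roll: bystander, loose: green roll of tape lying flat, 68 mm across, 19 mm high. Origin: centre of the underside
- jar: bystander, loose: small white jar with blue cap, 50 mm across, 55 mm high. Origin: centre of the underside
There are look-alikes about, which are no part of the job. There is more than one size of the cap; the job needs the smallest.

How it is judged:
By the outcome, as a careful person would: the job done as asked, in the order asked, and still so for the second after the job is handed in, with the robot touching nothing.
It also fails if it takes over 58 s, if anything falls off the work surface, if the arm or the gripper's body presses on something with over 40 N, if the wrist force passes 120 N, or if a joint passes its speed limit or range.

ROBOT

A 6-joint arm with a two-finger parallel gripper is mounted at the origin on the work surface. World frame = base frame: x ahead of the robot, y to its left, z up, the work surface at z = 0. Lengths are in mm, angles in degrees, forces in N, time in s.
With the tool pointing down it reaches from about 325 to 925 mm from the base axis. Payload 3.1 kg.
Tool frame: the origin (TCP) lies at the very end of the fingers, on their centre line; the grasp point (between the pads) lies grasp_offset behind it (grasp_offset is the distance from the TCP to the grasp point, in mm); z points along the fingers, y is the line along which they close (so a half turn about z gives the same grasp; the last joint's range is limited). The gripper opens to 85 mm and grips with 20 to 120 N. Pads are 22 mm wide; open, the fingers measure 114 mm over their backs; the gripper's body (76 mm by 85 mm) begins 54 mm behind the grasp point. The pads swing forward as they close: fully open they stand 13 mm farther back than shut.
Start: joints at [64.103, 12.427, 92.441, -0, 75.132, -6.429], TCP at [208.294, 589.282, 231.3] pointing down, gripper open.
Joint ranges: [-157.48, 157.48], [-44.54, 120.13], [17.64, 146.25], [-64.5, 244.5], [7.68, 150.69], [-147.95, 147.95]. Speed limits (degrees/s): [159.86, 159.86, 180, 180, 180, 180].

INTERFACE

Orientations are given as [roll, pitch, yaw] about the fixed x, y, z axes, in that order (R = Rz(yaw) Ry(pitch) Rx(roll)).
In Python, from station import * gives the robot as it stands. Calls block until the motion is done:
- goto(position, orientation): joint-space move of the TCP to a pose.
- move_l(position, attitude=None, speed=150): straight line of the TCP; attitude=None keeps the orientation; speed is the mean speed in mm/s.
- move_j(angles): joint-space move.
- grip(opening, squeeze=None): finger opening in mm; squeeze is the grip in N (None keeps the last); returns when the fingers have stopped.
- wait(seconds).
- solve_ik(position, orientation): joint angles nearest the present ones, or None.
- get_obs(): the state.
- get_image(name): name is "side" or "top" or "wrist"; returns the picture (384x512x3 uint8, red, green, blue); there is no depth.
- get_calibration(name): a dict with "fx", "fy", "cx", "cy" (pixels), "R" (3x3) and "t" (3): a world point X has camera coordinates R X + t; the wrist camera has in their place "mount" (4x4, takes a point from camera to tool coordinates, whose origin is the TCP and whose axes are the flange's). Camera axes: x right, y down, z forward; pixel columns grow to the right and rows downward; lengths in mm; the calibration is good to about 2 mm. A picture is of the moment at which its call begins: read the wrist's pose just before it. get_calibration takes no time and is no camera call.
A pose or a line that the arm cannot do raises Unreachable and nothing moves.
- sign_off(): hands the job in; it is judged then, once.
Trained networks look in the newest picture that a camera, given by its name, has taken for a name from the list of things; names that differ only in an ending like _2 or _b are one class to them, and where a whole thing is asked for, a point or a joint stands for the part that bears it (a point fixed in the world has none). Each returns a list of dicts, best first, with "score" (0 to 1); they miss things now and then, are a little off and sometimes report something else, mostly with a low value. They report only what shows in the picture. A call takes as long as a camera call. They do not tell look-alikes from the thing itself.
- spot_in(name, camera): "extent" ([centre column, centre row, width, height] in pixels, round what is visible of it).
- regions_of(name, camera): "region" (384x512 bool, what is visible of it) and "extent" ([centre column, centre row, width, height] in pixels, round what is visible of it).
The state is a dict: "t": time; "joint_pos": joint angles; "qvel": joint speeds; "effort": joint torques, N m; "tcp_pos": TCP position; "ee_rot": TCP orientation; "wrist_force": force on the tool from outside, world axes, zero at the start; "moment": the same for the moment, N m; "grip_width": finger opening in mm; "grip_force": force on a finger pad.
Only numpy, scipy, OpenCV 4.12 (cv2) and the standard library are available. Lean on these libraries where they do the work, as an engineer would, in place of code of your own. Each camera call takes 0.05 s, during which the arm holds its last target. There are 200 camera calls.

## Working session

There is one attempt and no reset: what is moved stays moved. The work goes in short steps, each a Python script; the robot and the scene stay as the last script left them, time stands still between calls to the robot, and variables do not carry over. Pictures are saved under pics/ and viewed, at most 10 in all, crops included, and the job is handed in when it is done.

```bash
ls; mkdir -p pics; python3 - <<'E'
from station import *
import cv2,numpy as np
for c in ["top","side"]:
    im=get_image(c); cv2.imwrite(f"pics/{c}0.png",im[:,:,::-1])
    k=get_calibration(c); print(c,{a:np.round(v,3).tolist() for a,v in k.items()})
    for n in ["cap","rotor","tray","centrifuge"]:
        print(n,[(round(d["score"],2),np.round(d["extent"]).tolist()) for d in spot_in(n,c)])
print({a:np.round(v,3).tolist() for a,v in get_calibration("wrist").items()})
o=get_obs();print(o); 
try: print(grasp_offset)
except Exception as e: print(e)
E
```

```text
pics
top {'fx': 346.641, 'fy': 346.641, 'cx': 257.059, 'cy': 190.439, 'R': [[0.022, -1.0, 0.0], [-0.99, -0.022, -0.14], [0.14, 0.003, -0.99]], 't': [-24.834, 546.567, 1159.942]}
cap [(0.81, [217.0, 201.0, 18.0, 18.0]), (0.74, [258.0, 247.0, 14.0, 15.0]), (0.47, [268.0, 181.0, 14.0, 14.0]), (0.17, [403.0, 191.0, 36.0, 26.0])]
rotor [(0.66, [335.0, 197.0, 29.0, 25.0])]
tray [(0.82, [156.0, 214.0, 53.0, 56.0])]
centrifuge [(0.57, [269.0, 164.0, 69.0, 115.0]), (0.26, [402.0, 190.0, 39.0, 25.0]), (0.24, [267.0, 184.0, 24.0, 20.0])]
side {'fx': 436.913, 'fy': 436.913, 'cx': 254.594, 'cy': 188.527, 'R': [[0.917, -0.398, 0.008], [-0.277, -0.654, -0.704], [0.285, 0.644, -0.71]], 't': [-526.929, 217.659, 1317.997]}
cap [(0.96, [194.0, 222.0, 20.0, 30.0]), (0.64, [221.0, 177.0, 12.0, 20.0]), (0.61, [261.0, 136.0, 39.0, 46.0]), (0.54, [259.0, 196.0, 14.0, 16.0])]
rotor [(0.61, [280.0, 275.0, 32.0, 34.0])]
tray [(0.71, [192.0, 151.0, 50.0, 34.0]), (0.51, [260.0, 136.0, 42.0, 48.0])]
centrifuge [(0.88, [275.0, 196.0, 119.0, 96.0])]
{'fx': 279.734, 'fy': 279.734, 'cx': 251.346, 'cy': 186.904, 'mount': [[0.001, -0.966, -0.258, 65.016], [1.0, 0.0, 0.001, -0.46], [-0.001, -0.258, 0.966, -143.289], [0.0, 0.0, 0.0, 1.0]]}
{'t': 0.5, 'joint_pos': array([ 6.41033185e+01,  1.24285051e+01,  9.24443923e+01, -3.35333461e-04,
        7.51321259e+01, -6.42915717e+00]), 'qvel': array([ 0.01206025, -0.04937012, -0.05100691, -0.05143274,  0.10048608,
       -0.00973215]), 'effort': array([-6.02564924e-04, -3.96393371e+01, -3.03835773e+01, -1.37568218e-04,
        2.18351786e-03,  2.11677622e-05]), 'tcp_pos': array([208.27289029, 589.2552485 , 231.25798431]), 'ee_rot': array([-1.79994972e+02, -2.40424674e-04,  1.60532562e+02]), 'wrist_force': array([0.37114032, 0.6196624 , 0.95553008]), 'moment': array([-0.0172771 ,  0.02429837,  0.00894557]), 'grip_force': 0.0, 'grip_width': 85.51444721626218}
18.700000000000003
```

```bash
python3 - <<'E'
import cv2,numpy as np
a=cv2.imread("pics/top0.png")[90:310,100:450];cv2.imwrite("pics/top0c.png",cv2.resize(a,(795,500),interpolation=cv2.INTER_CUBIC))
a=cv2.imread("pics/side0.png")[90:330,130:450];cv2.imwrite("pics/side0c.png",cv2.resize(a,(800,600),interpolation=cv2.INTER_CUBIC))
E
```

```text
(no output)
```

View pics/top0c.png

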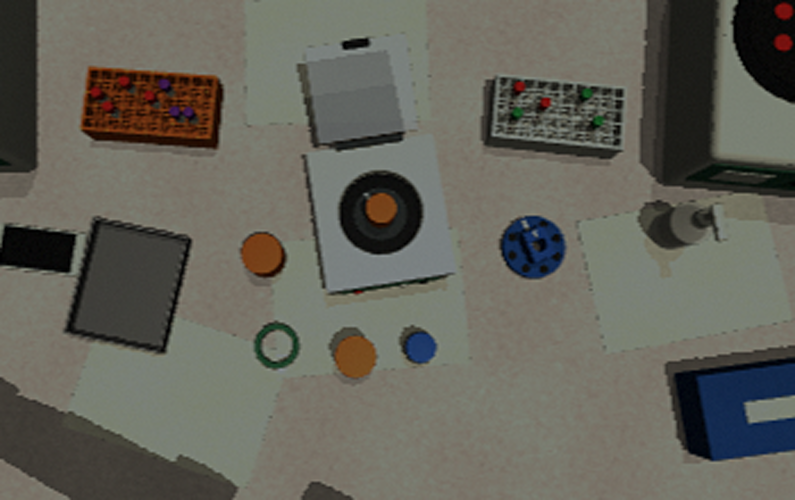

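View pics/side0c.png

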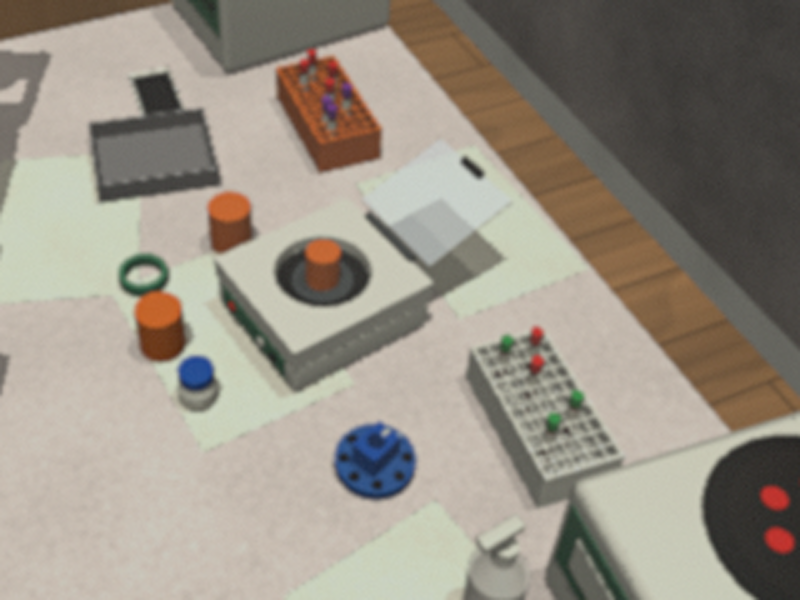

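Caps: candidates at top-view pixels (268,181) in the centrifuge well (smallest, on the shaft), and look-alikes at (217,201) and (258,247) on the table, which are larger. I choose (268,181). There is only one rotor, at (335,197), and the tray is at (156,214). I'll move over the well for a close look.

```bash
cat > h.py <<'E'
from station import *
import cv2,numpy as np
def ray(cam,u,v,z,obs=None):
    """world point at height z seen at pixel (u,v)"""
    k=get_calibration(cam); d=np.array([(u-k["cx"])/k["fx"],(v-k["cy"])/k["fy"],1.])
    if cam=="wrist":
        from scipy.spatial.transform import Rotation as Ro
        M=np.array(k["mount"]); R=Ro.from_euler("xyz",obs["ee_rot"],degrees=True).as_matrix()
        o=R@M[:3,3]+obs["tcp_pos"]; d=R@M[:3,:3]@d
    else:
        R=np.array(k["R"]); o=-R.T@np.array(k["t"]); d=R.T@d
    return o+d*(z-o[2])/d[2]
def shot(name):
    o=get_obs(); im=get_image("wrist"); cv2.imwrite(f"pics/{name}.png",im[:,:,::-1])
    print(name,"t",round(o["t"],2),"tcp",np.round(o["tcp_pos"],1),np.round(o["ee_rot"],1),"j",np.round(o["joint_pos"]))
    np.savez(f"pics/{name}.npz",tcp_pos=o["tcp_pos"],ee_rot=o["ee_rot"]); return o,im
E
python3 - <<'E'
from h import *
for n,u,v,z in [("cap",268,181,120),("capbig1",217,201,60),("rotor",335,197,16),("tray",156,214,35)]: print(n,ray("top",u,v,z).round())
c=ray("top",268,181,120); r=ray("top",335,197,16)
goto([c[0],c[1],240],[180,0,180]); o,im=shot("w_cap")
for n in ["cap","shoulder"]: print(n,[(round(d["score"],2),np.round(d["extent"]).tolist(),ray("wrist",*d["extent"][:2],120 if n=="cap" else 69,o).round(1)) for d in spot_in(n,"wrist")])
goto([r[0],r[1],150],[180,0,180]); o,im=shot("w_rot")
for n in ["rotor"]: print(n,[(round(d["score"],2),np.round(d["extent"]).tolist(),ray("wrist",*d["extent"][:2],16,o).round(1)) for d in spot_in(n,"wrist")])
a=cv2.imread("pics/w_cap.png");b=cv2.imread("pics/w_rot.png")
cv2.imwrite("pics/w1.png",np.hstack([a[40:340,56:456],b[40:340,56:456]]))
E
```

```text
cap [567. -48. 120.]
capbig1 [505. 122.  60.]
rotor [ 533. -287.   16.]
tray [458. 332.  35.]
w_cap t 3.08 tcp [567.1 -46.8 240. ] [ 180.     0.  -179.9] j [ -12.    5.  100.    0.   75. -102.]
cap [(0.92, [405.0, 114.0, 79.0, 60.0], array([503.5,  92.9, 120. ])), (0.8, [281.0, 9.0, 41.0, 19.0], array([419.2, -22.4, 120. ])), (0.62, [254.0, 179.0, 42.0, 54.0], array([564.1, -44.3, 120. ]))]
shoulder [(0.95, [254.0, 171.0, 72.0, 62.0], array([567.5, -43.7,  69. ])), (0.42, [248.0, 187.0, 200.0, 264.0], array([586.1, -51.1,  69. ]))]
w_rot t 4.24 tcp [ 533.6 -286.1  150.5] [ 1.8e+02  1.0e-01 -1.8e+02] j [ -35.   15.   99.    0.   66. -125.]
rotor [(0.74, [253.0, 173.0, 90.0, 90.0], array([ 528.5, -284.7,   16. ]))]
```

View pics/w1.png

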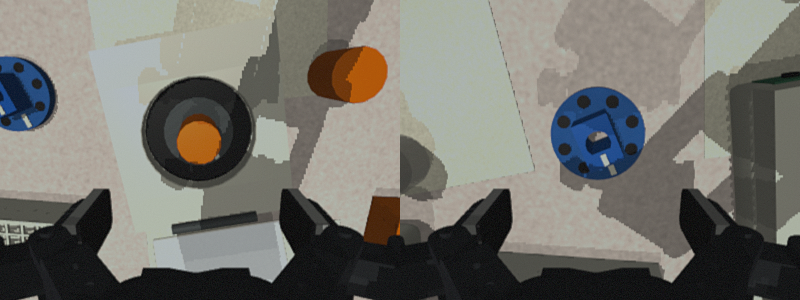

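The left panel shows the small cap on its shaft, top at original pixel (255,182), with the larger look-alike at upper right. The right panel shows the rotor, with its line running from the bore towards (270,214), down-right. I'll take the cap now.

```bash
python3 - <<'E'
from h import *
o=dict(np.load("pics/w_cap.npz")); c=ray("wrist",255,182,120,o); print(c)
D=[180,0,180]
goto([c[0],c[1],190],D); move_l([c[0],c[1],82],speed=150); grip(30,40); s=get_obs(); print(s["grip_width"],s["grip_force"],s["wrist_force"],s["t"])
move_l([c[0],c[1],190],speed=180); s=get_obs(); print(s["grip_width"],s["grip_force"],s["wrist_force"],s["t"])
if s["grip_width"]>38:
    goto([458,332,130],D); move_l([458,332,19],speed=150); grip(75); move_l([458,332,150],speed=250)
    shot("w_tray"); 
    goto([c[0],c[1],240],D); shot("w_shaft")
    a=cv2.imread("pics/w_tray.png");b=cv2.imread("pics/w_shaft.png")[100:250,156:356]
    cv2.imwrite("pics/w2.png",np.hstack([a[40:340,56:456],cv2.resize(b,(400,300),interpolation=cv2.INTER_CUBIC)]))
E
```

```text
[567.43636249 -43.43650867 120.        ]
42.573787403140486 40.63176438503433 [-0.33572878  0.30297412  4.05979108] 6.6583
42.295822723924665 40.74971042282414 [-0.30251195 -0.43857384 -2.31601258] 7.4083
w_tray t 10.86 tcp [457.3 331.6 149. ] [-1.8e+02 -1.0e-01  1.8e+02] j [ 29.  10. 105.  -0.  65. -61.]
w_shaft t 12.4 tcp [567.1 -42.4 239.2] [ 1.800e+02 -1.000e-01 -1.799e+02] j [ -11.    5.  100.    0.   75. -101.]
```

View pics/w2.png

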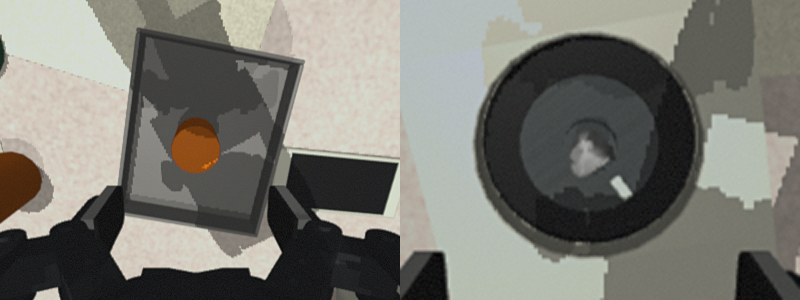

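The cap is in the tray. The shaft is bare, with the white plate line at about original pixel (267,193), down-right of the axis at (250,171). Next I'll measure both D angles and both axes from the saved pictures.

```bash
cat > m.py <<'E'
from h import *
def white(name,box,z,thr=150,mono=False):
    im=cv2.imread(f"pics/{name}.png"); o=dict(np.load(f"pics/{name}.npz"))
    u0,v0,u1,v1=box; s=im[v0:v1,u0:u1].astype(int)
    m=(s.min(2)>thr).astype(np.uint8); n,l,st,ce=cv2.connectedComponentsWithStats(m)
    out=[]
    for i in range(1,n):
        if st[i,4]<6: continue
        v,u=np.nonzero(l==i); P=np.array([ray("wrist",a+u0,b+v0,z,o)[:2] for a,b in zip(u,v)])
        c=P.mean(0); w,V=np.linalg.eigh(np.cov((P-c).T)); d=V[:,1]
        out.append((st[i,4],(ce[i]+[u0,v0]).round(1),c.round(1),round(np.degrees(np.arctan2(d[1],d[0]))%180,1),np.sqrt(w*12).round(1)))
    return out
E
python3 - <<'E'
from m import *
for t in (140,170):
    print("shaft",white("w_shaft",(225,150,285,210),69,t)); print("rotor16",white("w_rot",(205,125,300,220),16,t)); print("rotor50",white("w_rot",(205,125,300,220),50,t))
o=dict(np.load("pics/w_shaft.npz")); print("plate axis",ray("wrist",250,171.5,69,o),"well",ray("wrist",249.5,171,85,o),"top",ray("wrist",252,178.5,111,o))
# rotor disc circle: blue pixels
im=cv2.imread("pics/w_rot.png").astype(int); m=((im[:,:,0]-im[:,:,2])>40).astype(np.uint8)
n,l,st,ce=cv2.connectedComponentsWithStats(m); i=1+st[1:,4].argmax(); print(st[i])
o=dict(np.load("pics/w_rot.npz")); h=cv2.convexHull(np.argwhere(l==i)[:,::-1].astype(np.int32))[:,0]
P=np.array([ray("wrist",a,b,16,o)[:2] for a,b in h],np.float32); print("rotor circ",cv2.minEnclosingCircle(P))
a=cv2.imread("pics/w_rot.png")[115:225,195:315];b=cv2.imread("pics/w_shaft.png")[125:235,190:310]
cv2.imwrite("pics/w3.png",cv2.resize(np.hstack([a,b]),None,fx=3.3,fy=3.3,interpolation=cv2.INTER_NEAREST))
E
```

```text
shaft [(np.int32(72), array([249.4, 177.4]), array([574.2, -44.7]), np.float64(16.7), array([ 9.6, 14.9])), (np.int32(57), array([266.1, 193.2]), array([593.1, -25.1]), np.float64(35.8), array([ 6. , 13.6]))]
rotor16 [(np.int32(10), array([214.6, 126.4]), array([ 482., -322.]), np.float64(146.9), array([2.2, 5.1])), (np.int32(15), array([222.5, 132.3]), array([ 487.6, -314.5]), np.float64(176.8), array([1.7, 7.5])), (np.int32(457), array([208.5, 189.3]), array([ 546.1, -330.4]), np.float64(0.5), array([ 9.8, 89.2])), (np.int32(44), array([297.4, 150. ]), array([ 504.8, -240.6]), np.float64(17.0), array([ 4.1, 12.2])), (np.int32(58), array([260.5, 199.4]), array([ 556.4, -276.7]), np.float64(20.8), array([ 5.5, 12.1]))]
rotor50 [(np.int32(10), array([214.6, 126.4]), array([ 480.4, -317.7]), np.float64(146.9), array([1.9, 4.5])), (np.int32(15), array([222.5, 132.3]), array([ 485.3, -311.1]), np.float64(176.8), array([1.5, 6.6])), (np.int32(457), array([208.5, 189.3]), array([ 536.6, -325. ]), np.float64(0.5), array([ 8.6, 78.3])), (np.int32(44), array([297.4, 150. ]), array([ 500.4, -246.2]), np.float64(17.0), array([ 3.6, 10.7])), (np.int32(58), array([260.5, 199.4]), array([ 545.6, -277.9]), np.float64(20.8), array([ 4.8, 10.6]))]
shaft [(np.int32(39), array([266.1, 193.2]), array([593.1, -25.2]), np.float64(37.1), array([ 4.7, 11.9]))]
rotor16 [(np.int32(37), array([260.4, 199.8]), array([ 556.8, -276.8]), np.float64(25.6), array([ 4. , 10.7]))]
rotor50 [(np.int32(37), array([260.4, 199.8]), array([ 546., -278.]), np.float64(25.6), array([3.5, 9.4]))]
plate axis [567.28379796 -43.96533563  69.        ] well [563.40469155 -44.45825644  85.        ] top [565.66363963 -41.83771074 111.        ]
[ 207  127   94   92 5474]
rotor circ ((530.4110107421875, -284.1737365722656), 47.96442413330078)
```

View pics/w3.png

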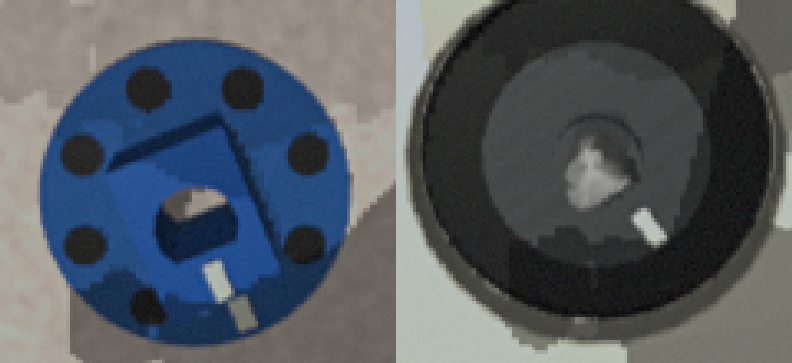

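Rotor: centre (530,-284), line angle about 22°. Shaft: axis about (567,-43), line angle about 35.5°. One more look at each from the opposite tool yaw, the one I'll use for the grasp, will average out the camera bias.

```bash
python3 - <<'E'
from m import *
goto([567,-43,215],[180,0,35.5]); shot("s2")
goto([530.5,-284,150],[180,0,22]); o,im=shot("r2")
im=im[:,:,::-1].astype(int); m=((im[:,:,0]-im[:,:,2])>40).astype(np.uint8)
n,l,st,ce=cv2.connectedComponentsWithStats(m); i=1+st[1:,4].argmax(); print(st[i])
h=cv2.convexHull(np.argwhere(l==i)[:,::-1].astype(np.int32))[:,0]
P=np.array([ray("wrist",a,b,16,o)[:2] for a,b in h],np.float32); print("rotor circ",cv2.minEnclosingCircle(P))
print("rotor50",white("r2",(205,125,300,220),50,150)); print("rotor16",white("r2",(205,125,300,220),16,110))
print("shaft",white("s2",(180,110,320,250),69,150))
a=cv2.imread("pics/r2.png")[115:235,190:310];b=cv2.imread("pics/s2.png")[115:235,190:310]
cv2.imwrite("pics/w4.png",cv2.resize(np.hstack([a,b]),None,fx=3.3,fy=3.3,interpolation=cv2.INTER_NEAREST))
E
```

```text
s2 t 14.61 tcp [567.  -42.9 215.1] [180.   -0.   35.5] j [-11.   6. 101.   0.  72.  43.]
r2 t 15.65 tcp [ 531.  -283.2  150.4] [-180.   -0.   22.] j [-35.  14.  99.   0.  66.  33.]
[ 205  132   94   92 5203]
rotor circ ((530.3844604492188, -284.32379150390625), 47.86615753173828)
rotor50 [(np.int32(168), array([295. , 150.3]), array([ 576. , -306.4]), np.float64(41.4), array([ 7.4, 23.3])), (np.int32(39), array([206.7, 153.9]), array([ 544.2, -236.1]), np.float64(0.3), array([ 3.4, 10. ])), (np.int32(58), array([252. , 170.7]), array([ 545.2, -278.4]), np.float64(22.1), array([ 4.3, 10.6])), (np.int32(209), array([295. , 206.9]), array([ 528.6, -327.8]), np.float64(13.7), array([ 9.6, 26.5]))]
rotor16 [(np.int32(227), array([294.7, 150.4]), array([ 573.6, -312.7]), np.float64(39.4), array([ 9.3, 31.5])), (np.int32(82), array([207.2, 155.2]), array([ 536.6, -233.8]), np.float64(6.0), array([ 5.6, 23.6])), (np.int32(11), array([252.9, 147.7]), array([ 560.6, -273.2]), np.float64(128.7), array([3.4, 3.6])), (np.int32(76), array([251.6, 171. ]), array([ 538.3, -280.8]), np.float64(22.1), array([ 5.9, 13.2])), (np.int32(354), array([291.8, 209. ]), array([ 516.5, -335.1]), np.float64(175.6), array([17.2, 36. ])), (np.int32(337), array([212.2, 209.5]), array([ 484.6, -258.1]), np.float64(50.7), array([16.8, 34.1]))]Traceback (most recent call last):
  File "<stdin>", line 9, in <module>
  File "m.py", line 9, in white
    v,u=np.nonzero(l==i); P=np.array([ray("wrist",a+u0,b+v0,z,o)[:2] for a,b in zip(u,v)])
                                      ~~~^^^^^^^^^^^^^^^^^^^^^^^
  File "h.py", line 5, in ray
    k=get_calibration(cam); d=np.array([(u-k["cx"])/k["fx"],(v-k["cy"])/k["fy"],1.])
ValueError: time passes only in moves, steps and waits
```

```bash
sed -i 's/^def ray/from functools import lru_cache\nget_calibration=lru_cache(None)(get_calibration)\ndef ray/' h.py; python3 - <<'E'
from m import *
print("shaft",white("s2",(215,140,290,215),69,150))
a=cv2.imread("pics/r2.png")[115:235,190:310];b=cv2.imread("pics/s2.png")[115:235,190:310]
cv2.imwrite("pics/w4.png",cv2.resize(np.hstack([a,b]),None,fx=3.3,fy=3.3,interpolation=cv2.INTER_NEAREST))
E
```

```text
shaft [(np.int32(42), array([252. , 149.1]), array([590.6, -27.2]), np.float64(31.5), array([5.1, 8.9])), (np.int32(14), array([246.6, 179.6]), array([561. , -41.5]), np.float64(130.0), array([2.8, 6.9])), (np.int32(87), array([251.6, 187.6]), array([556.9, -50.9]), np.float64(2.5), array([10.2, 11.4]))]
```

View pics/w4.png

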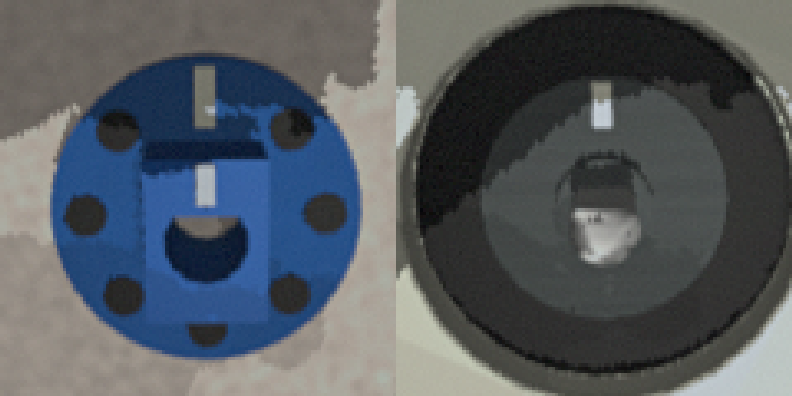

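The left panel shows the rotor's lines exactly vertical at 22° yaw. The right panel shows the plate line and the shaft's flat vertical at 35.5° yaw, with the plate centre at about original (253,175). Both angles are confirmed, so I'll grasp the rotor and bring it over the shaft.

```bash
python3 - <<'E'
from m import *
A=ray("wrist",253.2,174.7,69,dict(np.load("pics/s2.npz")));B=ray("wrist",250,171.5,69,dict(np.load("pics/w_shaft.npz"))); print(A,B)
s=(A+B)/2; print("shaft",s); np.save("shaft.npy",s)
r=[530.4,-284.25]
move_l([*r,60],[180,0,22],speed=150); move_l([*r,21],speed=80); grip(25,70); o=get_obs(); print(o["grip_width"],o["grip_force"],o["tcp_pos"],o["wrist_force"])
move_l([*r,170],speed=180); o=get_obs(); print(o["t"],o["grip_width"],o["grip_force"],o["wrist_force"])
goto([s[0],s[1],170],[180,0,35.5]); o,im=shot("held"); print(o["grip_width"])
cv2.imwrite("pics/held2.png",cv2.resize(cv2.imread("pics/held.png")[84:384,56:456],(800,600)))
E
```

```text
[569.37689037 -44.00498297  69.        ] [567.2036256  -43.43855261  69.        ]
shaft [568.29025799 -43.72176779  69.        ]
32.886487204758566 71.10050896648318 [ 531.17845539 -284.75633954   21.89424054] [ 0.38768904 -1.2124183   2.44380596]
18.5083 32.93596580253466 70.61429389781551 [ 0.32696106 -0.65674604 -2.77031003]
held t 19.47 tcp [568.2 -44.6 169.5] [1.80e+02 1.00e-01 3.55e+01] j [-12.   9. 103.  -0.  68.  43.]
32.66997921941836
```

View pics/held2.png

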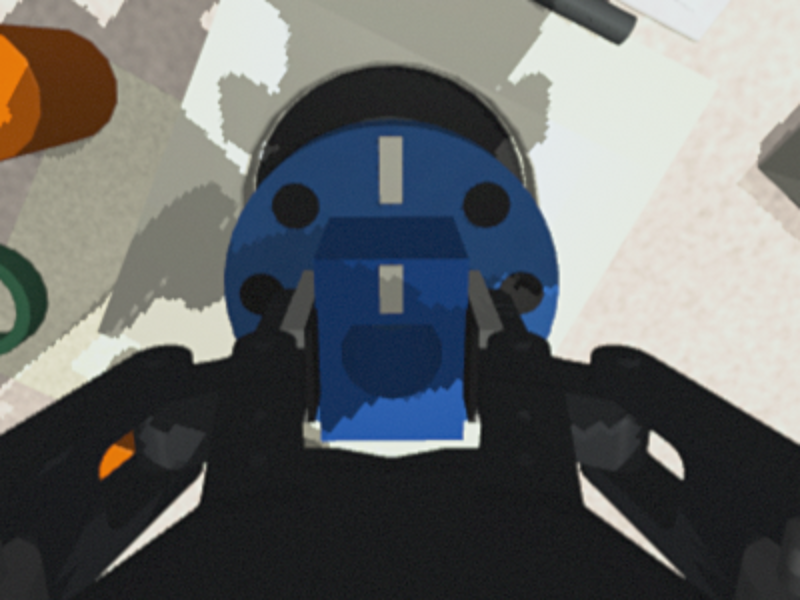

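The rotor is held square, with both lines centred and vertical in the picture. I'll lower it in small steps, watching the force.

```bash
python3 - <<'E'
from m import *
s=np.load("shaft.npy"); move_l([s[0],s[1],137],speed=120)
f0=get_obs()["wrist_force"]
for z in np.arange(133,94,-3):
    move_l([s[0],s[1],z],speed=40); o=get_obs(); f=o["wrist_force"]-f0
    print(z,o["tcp_pos"].round(1),f.round(1),o["moment"].round(2),round(o["t"],1))
    if f[2]>15: break
E
```

```text
133 [568.7 -43.9 133.5] [-0.   0.5  0.2] [-0.02  0.04 -0.01] 20.2
130 [568.2 -43.6 129.9] [-0.5 -0.3  0.8] [-0.   -0.06  0.01] 20.4
127 [568.  -43.6 126.7] [-0.1 -0.1 -0.6] [-0.02  0.01 -0.03] 20.7
124 [568.  -43.7 123.6] [-0.6  0.1  0.3] [-0.03 -0.07  0.02] 20.9
121 [568.  -43.7 120.7] [-0.1 -0.1  0.6] [ 0.01 -0.01  0.04] 21.2
118 [568.  -43.7 117.7] [-0.9 -0.7  0.8] [ 0.05  0.02 -0.03] 21.4
115 [568.  -43.7 114.7] [-1.1 -0.2  1.1] [-0.02  0.03 -0.01] 21.7
112 [568.  -43.6 111.7] [-1.4 -0.6  0.8] [-0.03  0.05  0.02] 21.9
109 [568.  -43.7 108.7] [ 0.3 -0.2  1.2] [ 0.02 -0.03 -0.03] 22.2
106 [568.  -43.7 105.7] [-1.1  0.6 -0.8] [0.04 0.02 0.02] 22.4
103 [568.  -43.7 102.7] [-0.9 -0.2  1.1] [ 0.03  0.02 -0.03] 22.7
100 [568.  -43.7  99.7] [-1.1 -0.4  0.7] [ 0.    0.02 -0.03] 22.9
97 [568.3 -43.7  96.9] [-1.  -0.2  0.8] [ 0.05 -0.06  0.01] 23.2
```

It slid on freely. I'll lower it to contact, release, retreat and check.

```bash
python3 - <<'E'
from m import *
s=np.load("shaft.npy"); f0=get_obs()["wrist_force"]
for z in (96.3,95.6,95,94.4,93.8):
    move_l([s[0],s[1],z],speed=20); o=get_obs(); f=o["wrist_force"]-f0; print(z,o["tcp_pos"].round(1),f.round(1))
    if f[2]>5: break
z=o["tcp_pos"][2]
grip(60); move_l([s[0],s[1],z+2],speed=40); move_l([s[0],s[1],215],speed=150); wait(0.3); o,im=shot("fin")
im=im[:,:,::-1].astype(int); m=((im[:,:,0]-im[:,:,2])>40).astype(np.uint8)
n,l,st,ce=cv2.connectedComponentsWithStats(m); i=1+st[1:,4].argmax()
h=cv2.convexHull(np.argwhere(l==i)[:,::-1].astype(np.int32))[:,0]
for zz in (91,101,115): P=np.array([ray("wrist",a,b,zz,o)[:2] for a,b in h],np.float32); print(zz,cv2.minEnclosingCircle(P))
side=get_image("side")[:,:,::-1]
cv2.imwrite("pics/fin2.png",np.hstack([cv2.resize(cv2.imread("pics/fin.png")[100:260,150:350],(400,320)),cv2.resize(side[150:254,190:320],(400,320),interpolation=cv2.INTER_CUBIC)]))
E
```

```text
96.3 [568.2 -43.7  96.8] [-1.9 -0.5  4.1]
95.6 [568.3 -43.7  96.8] [-3.5 -0.   8.4]
fin t 25.54 tcp [567.8 -43.6 214. ] [-1.799e+02  1.000e-01  3.550e+01] j [-11.   7. 101.  -0.  72.  43.]
91 ((568.0780639648438, -44.419517517089844), 48.537960052490234)
101 ((570.0616455078125, -42.98959732055664), 46.71449279785156)
115 ((572.8388061523438, -40.9876823425293), 44.161476135253906)
```

View pics/fin2.png

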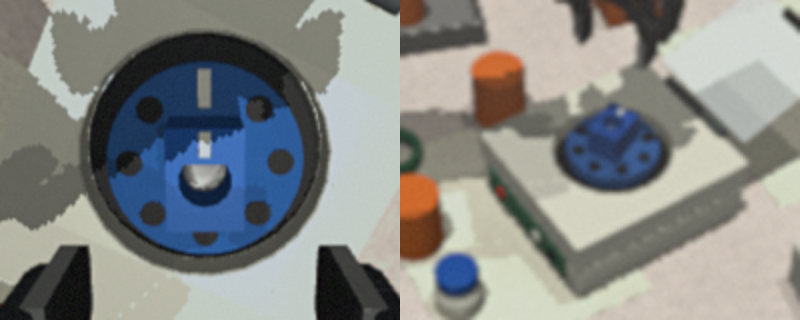

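The rotor is level in the well: its disc measures 48 mm in radius at z=91, it stopped at the shoulder height, and the shaft's top shows in the bore. The gripper is clear, so I'll hand in.

```bash
python3 -c "
from station import *
print(sign_off())"
```

```text
the job is handed in; nothing more can be done
None
```

The cap is in the grey tray and the rotor is fully home and level on the D-shaft, released; I handed the job in at about 26 s of the 58 s limit.

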